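# Push the tip box square into the corner of the positioning rail

### The arm

A 6-joint arm with a two-finger parallel gripper is mounted at the origin on the work surface. World frame = base frame: x ahead of the robot, y to its left, z up, the work surface at z = 0. Lengths are in m, angles in rad, forces in N, time in s.
With the tool pointing down it reaches from about 0.225 to 0.875 m from the base axis. Payload 3.4 kg.
Tool frame: the origin (TCP) lies midway between the tips of the shut fingers; the grasp point (between the pads) lies 19 mm behind it (manip.grip_point_offset is the distance from the TCP to the grasp point, in m); z points along the fingers, y is the line along which they close (so a half turn about z gives the same grasp; the last joint's range is limited). The gripper opens to 85 mm and grips with 20 to 120 N. Pads are 22 mm wide; open, the fingers measure 114 mm over their backs; the gripper's body (76 mm by 85 mm) begins 54 mm behind the grasp point. The pads swing forward as they close: fully open they stand 13 mm farther back than shut.
Start: joints at [1, 0.276, 1.505, -0, 1.361, -0.121], TCP at [0.25, 0.518, 0.231] pointing down, gripper open.
Joint ranges: [-2.89, 2.89], [-0.75, 2.08], [0.22, 2.7], [-1.18, 4.32], [0.11, 2.71], [-2.7, 2.7]. Speed limits (rad/s): [2.57, 2.57, 3.14, 3.14, 3.14, 3.14].

### API

Orientations are given as a unit quaternion [w, x, y, z].
In Python, from rig import manip gives the robot as it stands.
- The arm moves only by the shell command python3 -m handwheel 'ROWS' [FORCE]. ROWS is JSON, a list of rows, each an object with "translation": the shift along the tool's x, y, z in m, a list of three; "angular": the turn, a rotation vector about the tool's x, y, z in degrees, a list of three; "hand": the closure, from 0 (fully open) to 1 (shut). A call has 1 to 10 rows; each row shifts and turns the commanded pose from where the row before left it, along the tool's axes as they then stand; what a row does not reach is not made up. A row lasts 1/12 s, in which the tool goes at most 41.7 mm and 7.16 degrees, less where a joint would pass 70% of its speed; a pose out of reach is approached as far as the arm can. A call with a gripper value outside its range is refused whole. The fingers move at their own pace and stop on an object; FORCE is the grip in N (left out, the last holds). Time passes only in rows, so rows that do not move let the fingers close. It gives the time, the measured TCP pose, the force, the opening and the grip force at its end, in the units of the state.
- manip.get_state(): the state, without advancing time (a new reading comes with each control period).
- manip.get_image(name): name is "scene" or "top" or "wrist"; returns the picture (480x640x3 uint8, red, green, blue); there is no depth.
- manip.camera_info(name): a dict with "camera_matrix" (3x3 intrinsics, pixels), "k1" (the pictures are not rectified: a ray, as slopes to the right and down, at radius r is drawn at 1 + k1 r^2 times it, then the intrinsics apply), "eye" and "orientation" of the camera in the world; the wrist camera has in their place "tool_from_camera" (4x4, takes a point from camera to tool coordinates, whose origin is the TCP and whose axes are the flange's). Camera axes: x right, y down, z forward; pixel columns grow to the right and rows downward; lengths in m; the calibration is good to about 2 mm. A picture is of the moment at which its call begins: read the wrist's pose just before it. camera_info takes no time and is no camera call.
- manip.sign_off(): hands the job in; it is judged then, once.
The state is a dict: "clock": time; "qpos": joint angles; "qd": joint speeds; "effort": joint torques, N m; "position": TCP position; "ee_rot": TCP orientation; "contact_force": force on the tool from outside, world axes, zero at the start; "moment": the same for the moment, N m; "width": finger opening in m; "gripper_force": force on a finger pad.
Only numpy, scipy, OpenCV 4.12 (cv2) and the standard library are available. Lean on these libraries where they do the work, as an engineer would, in place of code of your own. Each camera call takes 0.05 s, during which the arm holds its last target. There are 200 camera calls.

### The job

Push the pipette tip box along the bench with the fingers until one long side lies flush against the positioning rail and one end is up against the end stop, so that it sits squarely in the corner that they form. Only push it: do not lift or tip the box, and leave the jar, the tube rack and the yellow tub where they stand. When the box is in the corner, leave it there and draw the fingers clear.

Things in the scene. Friction and masses are not known exactly. Their poses are not given: they have to be found in the camera images.
- tip_box: Loose pipette tip box, grey base and white lid, a closed block 82 mm along its x, 122 mm along its y (the long sides), 62 mm high, about 0.25 kg, standing on the bench. Origin: centre of its underside; z up. It starts some 80 to 120 mm short of the place along the rail's robot side, turned by up to about 0.35 rad to the rail.
- rail: Straight aluminium rail fixed to the bench beyond the box: 12 mm thick along its x, 500 mm long along its y, 30 mm high. Origin: centre of its underside. Its x axis points away from the robot, so the face for the box is the plane x = -6 mm in its frame. Its place and its yaw vary (up to 0.15 rad).
- stop: End stop: aluminium bar fixed at right angles to the rail, on its robot side, one end touching it: 90 mm along its x, 20 mm thick along its y, 30 mm high. Origin: centre of its underside; axes parallel to the rail's. It stands near the rail's left or right end (varies): at y = +230 or -230 mm in the rail's frame. The face for the box looks to the rail's middle, 10 mm from the origin.
- jar: Bystander: amber glass jar with a white cap, 56 mm across, 72 mm high, loose, at the rail's other end (where the stop is not). Origin: centre of its underside.
- tube_rack: Bystander: white rack full of capped tubes, 70 x 150 mm, 83 mm high over the caps, loose, off to the left of the work. Origin: centre of its underside.
- tub: Bystander: open yellow plastic tub, 100 mm across the rim, 85 mm high, loose, off to the right of the work. Origin: centre of its underside.
There are look-alikes about, which are no part of the job. What is shaped like the tip_box but red is not meant. Several things look just like the stop: the one meant starts farthest to the robot's right.

How it is judged:
By the outcome, as a careful person would: the job done as asked, in the order asked, and still so for the second after the job is handed in, with the robot touching nothing.
It also fails if it takes over 58 s, if anything falls off the work surface, if the arm or the gripper's body presses on something with over 40 N, if the wrist force passes 120 N, or if a joint passes its speed limit or range.

## Working session

There is one attempt and no reset: what is moved stays moved. The work goes in short steps, Python scripts to look and compute and a shell command to move; the robot and the scene stay as the last step left them, time stands still between calls to the robot, and variables do not carry over. Pictures are saved under pics/ and viewed, at most 10 in all, crops included, and the job is handed in when it is done.

```bash
ls; mkdir -p pics; python3 - <<'E'
from rig import manip
import cv2,numpy as np
for n in("scene","top"):
    cv2.imwrite(f"pics/{n}0.png",manip.get_image(n)[:,:,::-1])
    print(n,manip.camera_info(n))
print(manip.get_state())
E
```

```text
pics
scene {'camera_matrix': array([[592.65751619,   0.        , 323.27693392],
       [  0.        , 592.65751619, 233.02096219],
       [  0.        ,   0.        ,   1.        ]]), 'k1': 0.02460298787945574, 'eye': array([1.19376052, 0.80051676, 0.79180725]), 'orientation': array([-0.14289188,  0.29302711,  0.8455315 , -0.4228398 ])}
top {'camera_matrix': array([[522.80922459,   0.        , 330.78745613],
       [  0.        , 522.80922459, 239.42282737],
       [  0.        ,   0.        ,   1.        ]]), 'k1': -0.08063917876575115, 'eye': array([0.46533468, 0.02220312, 1.28608202]), 'orientation': array([ 0.02874428, -0.70388599,  0.70880592, -0.03622769])}
{'clock': 0.1, 'qpos': array([ 1.00004370e+00,  2.76557717e-01,  1.50599011e+00, -5.66671620e-06,
        1.36069335e+00, -1.20968338e-01]), 'qd': array([-0.00110556, -0.00149351, -0.00293671, -0.00048982, -0.00024759,
       -0.00099421]), 'effort': array([-6.00821149e-04, -4.17699552e+01, -2.46403009e+01, -2.94822285e-04,
        5.76571256e-03,  5.83056504e-06]), 'position': array([0.24973489, 0.51742805, 0.23051794]), 'ee_rot': array([-2.76823082e-04,  2.23000568e-01,  9.74817966e-01, -7.76390564e-04]), 'contact_force': array([0.62860038, 0.55875768, 0.17015174]), 'moment': array([-0.05992621, -0.02238078, -0.00499535]), 'gripper_force': 0.0, 'width': 0.08578879727866913}
```

View pics/top0.png

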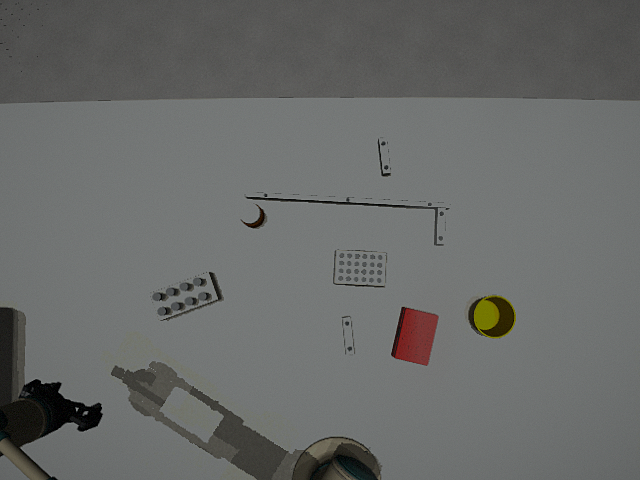

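View pics/scene0.png

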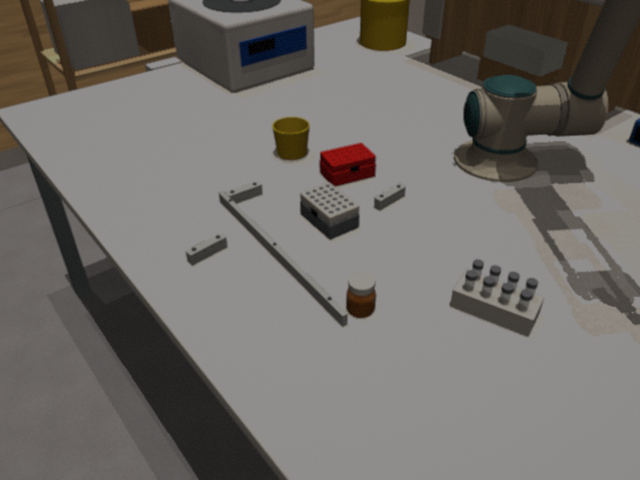

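The top view is oriented with +x up and +y left.
- **Stop candidates:** bars at (440,226), (384,157) and (348,335). The farthest right is (440,226), which also touches the rail.
- **Box candidates:** the grey/white box at (360,268) and the red one at (415,335). The one I want is the grey/white box.
- **Rail:** it runs from (247,196) to (448,207).
- **Bystanders:** jar at (255,215), rack at (187,296), tub at (492,315).

I'll check this in a close crop.

```bash
cat > h.py <<'E'
import numpy as np,cv2
from rig import manip
from scipy.spatial.transform import Rotation as R
def ray(n,px):
    c=manip.camera_info(n);K=c["camera_matrix"]
    p=(np.array(px,float)-K[:2,2])/K[0,0]
    u=p.copy()
    for _ in range(20): u=p/(1+c["k1"]*(u@u))
    q=c["orientation"];M=R.from_quat([q[1],q[2],q[3],q[0]]).as_matrix()
    return c["eye"],M@np.array([u[0],u[1],1])
def plane(n,px,z):
    e,d=ray(n,px);return (e+d*(z-e[2])/d[2])[:2]
E
python3 - <<'E'
import cv2
a=cv2.imread("pics/top0.png")[180:300,240:460]
a=cv2.resize(a,None,fx=3.6,fy=3.6,interpolation=cv2.INTER_CUBIC)
a=cv2.convertScaleAbs(a,alpha=1.3)
cv2.imwrite("pics/crop0.png",a)
E
```

```text
(no output)
```

View pics/crop0.png

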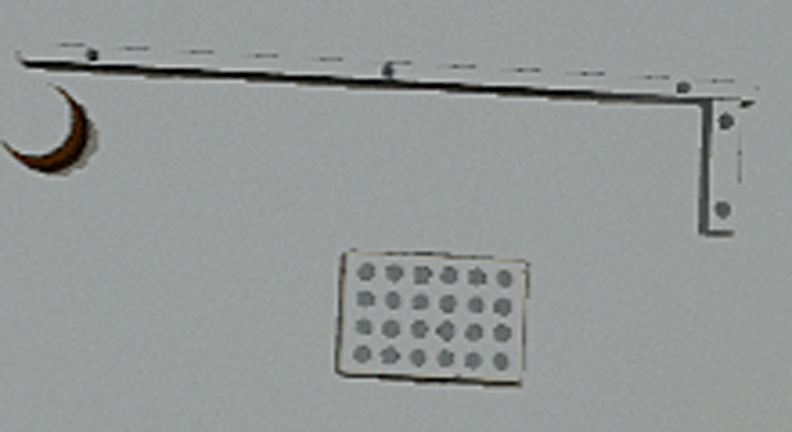

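The crop confirms the choice. The rail's dark face band runs from crop (22,64) to (700,101). The stop's face is at crop x≈706. The box lid corners are about (343,252), (528,262), (521,383) and (338,374).

```bash
cat > meas.py <<'E'
from h import *
import sys
def fixed():
    g=cv2.cvtColor(cv2.imread("pics/top0.png"),cv2.COLOR_BGR2GRAY).astype(float)
    bg=cv2.medianBlur(g.astype(np.uint8),31).astype(float);w=np.clip(bg-g-15,0,None)
    P=[];Q=[]
    for u in range(262,430,4):
        c=196+(u-247)*(207.8-197.3)/(434-247)+1.6
        v=np.arange(int(c)-2,int(c)+5);ww=w[v,u]
        if ww.sum()>20:P.append(plane("top",(u,(v*ww).sum()/ww.sum()),.015))
    for v in range(212,242,2):
        u=np.arange(432,440);ww=w[v,u]
        if ww.sum()>20:Q.append(plane("top",((u*ww).sum()/ww.sum(),v),.015))
    P=np.array(P);Q=np.array(Q)
    k=np.polyfit(P[:,1],P[:,0],1);r=P[:,0]-np.polyval(k,P[:,1]);m=abs(r)<.003;k=np.polyfit(P[m,1],P[m,0],1)
    yaw=-np.arctan(k[0]);ex=np.array([np.cos(yaw),np.sin(yaw)]);ey=np.array([-ex[1],ex[0]])
    a=P[m].mean(0)@ex;b=np.median(Q@ey)
    return yaw,ex,ey,a,b,r.std(),(Q@ey).std()
if __name__=="__main__":
    yaw,ex,ey,a,b,r,s=fixed();print("yaw",yaw,"a",a,"b",b,r,s,"corner",a*ex+b*ey)
    C=np.array([(343,252),(528,262),(521,383),(338,374)])/3.6+[240,180]-.36
    W=np.array([plane("top",c,.062) for c in C]);print(W)
    print("sides",[np.linalg.norm(W[i]-W[(i+1)%4]) for i in range(4)])
    c=W.mean(0);d=(W[0]+W[3]-W[1]-W[2]);t=np.arctan2(-d[0],d[1])
    print("box c",c,"yaw",t,"rel",t-yaw,"gap x",a-c@ex-.041,"gap y",c@ey-b-.061)
    print("jar",plane("top",(255,213),.07),"rack",plane("top",(187,296),.08),"tub",plane("top",(492,315),.085),"red",plane("top",(415,335),.06))
E
python3 meas.py
```

```text
yaw -0.062081834270704364 a 0.6731926037207566 b -0.21096311149734154 0.0003984982363656575 0.0008007185039559644 corner [ 0.65880716 -0.25232289]
[[ 0.55397646 -0.00070306]
 [ 0.54659957 -0.12147969]
 [ 0.46788049 -0.11564196]
 [ 0.47467387  0.00318226]]
sides [np.float64(0.12100171354194333), np.float64(0.0789352422556474), np.float64(0.11901826192819032), np.float64(0.07939771001886163)]
box c [ 0.5107826  -0.05866061] yaw -0.0590723329712396 rel 0.0030095012994647632 gap x 0.1187545893581399 gap y 0.12310546087580296
jar [0.64084428 0.18638988] rack [0.44772581 0.34124999] tub [ 0.39859231 -0.36136814] red [ 0.35329659 -0.18585734]
```

```bash
python3 -m handwheel '[{"translation":[0,0,0],"angular":[0,0,-5.55],"hand":0},{"translation":[0,0,0],"angular":[0,0,-5.55],"hand":0},{"translation":[0,0,0],"angular":[0,0,-5.55],"hand":0},{"translation":[0,0,0],"angular":[0,0,-5.55],"hand":0},{"translation":[-0.0143,-0.0373,0],"angular":[0,0,0],"hand":0},{"translation":[-0.0143,-0.0373,0],"angular":[0,0,0],"hand":0},{"translation":[-0.0143,-0.0373,0],"angular":[0,0,0],"hand":0},{"translation":[-0.0143,-0.0373,0],"angular":[0,0,0],"hand":0},{"translation":[-0.0143,-0.0373,0],"angular":[0,0,0],"hand":0},{"translation":[-0.0143,-0.0373,0],"angular":[0,0,0],"hand":0}]' 30
python3 -m handwheel '[{"translation":[-0.0143,-0.0373,0],"angular":[0,0,0],"hand":0},{"translation":[-0.0143,-0.0373,0],"angular":[0,0,0],"hand":0},{"translation":[-0.0143,-0.0373,0],"angular":[0,0,0],"hand":0},{"translation":[-0.0143,-0.0373,0],"angular":[0,0,0],"hand":0},{"translation":[-0.0143,-0.0373,0],"angular":[0,0,0],"hand":0},{"translation":[-0.0143,-0.0373,0],"angular":[0,0,0],"hand":0},{"translation":[-0.0143,-0.0373,0],"angular":[0,0,0],"hand":0},{"translation":[-0.0143,-0.0373,0],"angular":[0,0,0],"hand":0},{"translation":[-0.0143,-0.0373,0],"angular":[0,0,0],"hand":0},{"translation":[0,0,0],"angular":[0,0,0],"hand":0}]'
cat > st.py <<'E'
from h import *
from meas import fixed
yaw,ex,ey,a,b,_,_=fixed()
s=manip.get_state();p=s["position"];q=s["ee_rot"];M=R.from_quat([q[1],q[2],q[3],q[0]]).as_matrix()
print("t",s["clock"],"pos",p.round(4),"toRail",round(a-p[:2]@ex,4),"toStop",round(p[:2]@ey-b,4),"yaw err tool y deg",np.degrees(np.arctan2(M[1,1],M[0,1])-np.pi/2-yaw).round(2),"tilt",M[:2,2].round(4),"F",s["contact_force"].round(1),"w",round(s["width"],4))
E
python3 st.py
```

```text
clock: 0.93
position: [0.3215, 0.2872, 0.231]
ee_rot: [-0.0, 0.031, 1.0, -0.0]
contact_force: [2.0, -0.5, -0.1]
width: 0.0854
gripper_force: 0.0
clock: 1.77
position: [0.4317, -0.0608, 0.2311]
ee_rot: [0.001, 0.035, 0.999, -0.002]
contact_force: [-0.1, 1.3, 1.0]
width: 0.0854
gripper_force: 0.0
t 1.7667 pos [ 0.4317 -0.0608  0.2311] toRail 0.2385 toStop 0.1771 yaw err tool y deg -0.4 tilt [ 0.002  -0.0048] F [-0.1  1.3  1. ] w 0.0854
```

```bash
python3 -m handwheel '[{"translation":[0,0.007,0.035],"angular":[0,0,0],"hand":0},{"translation":[0,0,0.035],"angular":[0,0,0],"hand":0},{"translation":[0,0,0.035],"angular":[0,0,0],"hand":0},{"translation":[0,0,0.035],"angular":[0,0,0],"hand":0},{"translation":[0,0,0.03],"angular":[0,0,0],"hand":0},{"translation":[0,0,0.025],"angular":[0,0,0],"hand":0},{"translation":[0,0,0.015],"angular":[0,0,0],"hand":0},{"translation":[0,0,0],"angular":[0,0,0],"hand":0},{"translation":[0,0,0],"angular":[0,0,0],"hand":0}]'; python3 st.py
```

```text
clock: 2.52
position: [0.429, -0.0464, 0.0208]
ee_rot: [-0.001, 0.031, 1.0, 0.0]
contact_force: [0.1, -0.4, -0.1]
width: 0.0851
gripper_force: 0.0
t 2.5167 pos [ 0.429  -0.0464  0.0208] toRail 0.2422 toStop 0.1913 yaw err tool y deg -0.0 tilt [-0.0024  0.0009] F [ 0.1 -0.4 -0.1] w 0.0851
```

```bash
python3 -m handwheel '[{"translation":[-0.006,-0.007,0],"angular":[0,0,0],"hand":0},{"translation":[-0.008,0,0],"angular":[0,0,0],"hand":0},{"translation":[-0.008,0,0],"angular":[0,0,0],"hand":0},{"translation":[-0.008,0,0],"angular":[0,0,0],"hand":0},{"translation":[-0.008,0,0],"angular":[0,0,0],"hand":0},{"translation":[-0.008,0,0],"angular":[0,0,0],"hand":0},{"translation":[-0.008,0,0],"angular":[0,0,0],"hand":0},{"translation":[-0.008,0,0],"angular":[0,0,0],"hand":0},{"translation":[-0.008,0,0],"angular":[0,0,0],"hand":0},{"translation":[-0.008,0,0],"angular":[0,0,0],"hand":0}]'; python3 -m handwheel '[{"translation":[-0.008,0,0],"angular":[0,0,0],"hand":0},{"translation":[-0.008,0,0],"angular":[0,0,0],"hand":0},{"translation":[-0.008,0,0],"angular":[0,0,0],"hand":0},{"translation":[-0.008,0,0],"angular":[0,0,0],"hand":0},{"translation":[-0.008,0,0],"angular":[0,0,0],"hand":0},{"translation":[-0.006,0,0],"angular":[0,0,0],"hand":0},{"translation":[-0.005,0,0],"angular":[0,0,0],"hand":0},{"translation":[-0.004,0,0],"angular":[0,0,0],"hand":0},{"translation":[-0.003,0,0],"angular":[0,0,0],"hand":0},{"translation":[0,0,0],"angular":[0,0,0],"hand":0}]'; python3 st.py
```

```text
clock: 3.35
position: [0.5076, -0.0587, 0.0212]
ee_rot: [-0.0, 0.031, 1.0, 0.0]
contact_force: [-3.1, -0.3, 2.3]
width: 0.0854
gripper_force: 1.6
clock: 4.18
position: [0.5661, -0.0625, 0.0213]
ee_rot: [0.001, 0.031, 1.0, -0.0]
contact_force: [0.8, 0.4, -0.6]
width: 0.0853
gripper_force: 0.0
t 4.1833 pos [ 0.5661 -0.0625  0.0213] toRail 0.1043 toStop 0.1837 yaw err tool y deg -0.02 tilt [ 0.0016 -0.0001] F [ 0.8  0.4 -0.6] w 0.0853
```

```bash
python3 -m handwheel '[{"translation":[-0.003,0,0],"angular":[0,0,0],"hand":0},{"translation":[-0.003,0,0],"angular":[0,0,0],"hand":0},{"translation":[-0.002,0,0],"angular":[0,0,0],"hand":0},{"translation":[-0.002,0,0],"angular":[0,0,0],"hand":0},{"translation":[-0.001,0,0],"angular":[0,0,0],"hand":0}]'; python3 st.py;  python3 -m handwheel '[{"translation":[-0.001,0,0],"angular":[0,0,0],"hand":0},{"translation":[-0.001,0,0],"angular":[0,0,0],"hand":0}]'; python3 st.py
```

```text
clock: 4.6
position: [0.5763, -0.0631, 0.0213]
ee_rot: [0.0, 0.031, 1.0, 0.0]
contact_force: [-1.9, -0.2, 0.8]
width: 0.0853
gripper_force: 1.1
t 4.6 pos [ 0.5763 -0.0631  0.0213] toRail 0.0941 toStop 0.1837 yaw err tool y deg -0.02 tilt [0.0002 0.0001] F [-1.9 -0.2  0.8] w 0.0853
clock: 4.77
position: [0.5774, -0.0631, 0.0213]
ee_rot: [-0.001, 0.031, 1.0, 0.0]
contact_force: [-5.4, 0.1, 3.5]
width: 0.0854
gripper_force: 2.6
t 4.7667 pos [ 0.5774 -0.0631  0.0213] toRail 0.093 toStop 0.1838 yaw err tool y deg 0.0 tilt [-0.0014  0.0001] F [-5.4  0.1  3.5] w 0.0854
```

```bash
python3 -m handwheel '[{"translation":[-0.001,0,0],"angular":[0,0,0],"hand":0},{"translation":[0,0,0],"angular":[0,0,0],"hand":0}]';  python3 -m handwheel '[{"translation":[-0.001,0,0],"angular":[0,0,0],"hand":0},{"translation":[0,0,0],"angular":[0,0,0],"hand":0}]'; python3 st.py
```

```text
clock: 4.93
position: [0.5773, -0.0632, 0.0213]
ee_rot: [-0.002, 0.031, 1.0, 0.0]
contact_force: [-5.4, 0.0, 2.8]
width: 0.0853
gripper_force: 2.7
clock: 5.1
position: [0.5773, -0.0631, 0.0213]
ee_rot: [-0.003, 0.031, 1.0, 0.0]
contact_force: [-7.9, -0.3, 4.4]
width: 0.0852
gripper_force: 3.7
t 5.1 pos [ 0.5773 -0.0631  0.0213] toRail 0.0931 toStop 0.1838 yaw err tool y deg 0.01 tilt [-0.0054  0.0005] F [-7.9 -0.3  4.4] w 0.0852
```

```bash
python3 -m handwheel '[{"translation":[0.01,0,0],"angular":[0,0,0],"hand":0},{"translation":[0.02,0,0],"angular":[0,0,0],"hand":0},{"translation":[0.01,0,-0.02],"angular":[0,0,0],"hand":0.3},{"translation":[0,0,-0.04],"angular":[0,0,0],"hand":0.6},{"translation":[0,0,-0.04],"angular":[0,0,0],"hand":0.6},{"translation":[0,0,0],"angular":[0,0,0],"hand":0.6}]'; python3 st.py; python3 - <<'E'
from h import *
print(manip.get_state()["qpos"])
cv2.imwrite("pics/top1.png",manip.get_image("top")[:,:,::-1])
a=cv2.imread("pics/top1.png")[170:310,230:470]
cv2.imwrite("pics/crop1.png",cv2.resize(a,None,fx=3.3,fy=3.3,interpolation=cv2.INTER_CUBIC))
E
```

```text
clock: 5.6
position: [0.546, -0.0621, 0.129]
ee_rot: [0.009, 0.031, 0.999, -0.002]
contact_force: [1.6, -0.1, 0.2]
width: 0.039
gripper_force: 0.0
t 5.6 pos [ 0.546  -0.0621  0.129 ] toRail 0.1244 toStop 0.1828 yaw err tool y deg -0.02 tilt [ 0.0173 -0.0038] F [ 1.6 -0.1  0.2] w 0.039
[-2.40269969e-01  3.06375687e-01  1.73198777e+00  5.05122532e-04
  1.08549807e+00 -1.74889679e+00]
```

View pics/crop1.png

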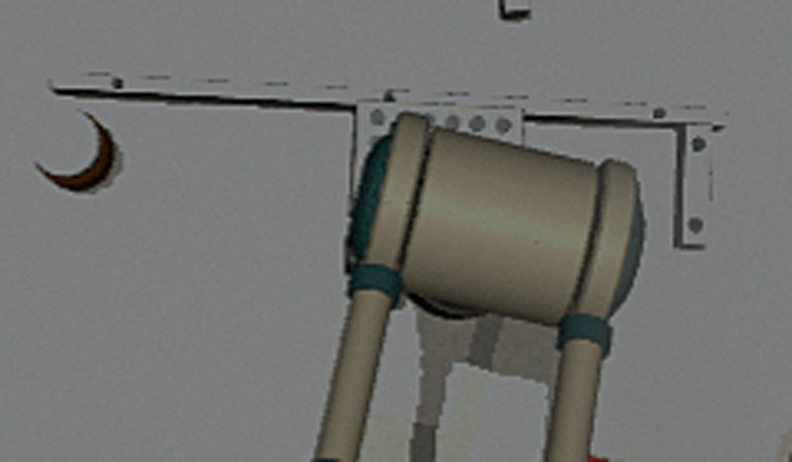

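The box is now flush on the rail, with its ends at crop x≈353 and x≈522. Next I'll go to its free end and turn the tool 90°.

```bash
python3 -m handwheel '[{"translation":[-0.02,0.0245,0],"angular":[0,0,0],"hand":0.6},{"translation":[-0.02,0.0245,0],"angular":[0,0,0],"hand":0.6},{"translation":[-0.02,0.0245,0],"angular":[0,0,0],"hand":0.6},{"translation":[-0.019,0.0245,0],"angular":[0,0,0],"hand":0.6},{"translation":[0,0,0],"angular":[0,0,6.92],"hand":0.6},{"translation":[0,0,0],"angular":[0,0,6.92],"hand":0.6},{"translation":[0,0,0],"angular":[0,0,6.92],"hand":0.6},{"translation":[0,0,0],"angular":[0,0,6.92],"hand":0.6},{"translation":[0,0,0],"angular":[0,0,6.92],"hand":0.6},{"translation":[0,0,0],"angular":[0,0,6.92],"hand":0.6}]'; python3 -m handwheel '[{"translation":[0,0,0],"angular":[0,0,6.92],"hand":0.6},{"translation":[0,0,0],"angular":[0,0,6.92],"hand":0.6},{"translation":[0,0,0],"angular":[0,0,6.92],"hand":0.6},{"translation":[0,0,0],"angular":[0,0,6.92],"hand":0.6},{"translation":[0,0,0],"angular":[0,0,6.92],"hand":0.6},{"translation":[0,0,0],"angular":[0,0,6.92],"hand":0.6},{"translation":[0,0,0],"angular":[0,0,6.92],"hand":0.6},{"translation":[0,0,0],"angular":[0,0,0],"hand":0.6},{"translation":[0,0,0],"angular":[0,0,0],"hand":0.6}]'; python3 st.py
```

```text
clock: 6.48
position: [0.6249, 0.0322, 0.1199]
ee_rot: [-0.0, 0.386, 0.922, 0.0]
contact_force: [-0.1, -0.6, 0.2]
width: 0.0341
gripper_force: 0.0
clock: 7.23
position: [0.6248, 0.0321, 0.1203]
ee_rot: [-0.0, 0.728, 0.686, -0.0]
contact_force: [0.3, 0.2, 0.2]
width: 0.0341
gripper_force: 0.0
t 7.2333 pos [0.6248 0.0321 0.1203] toRail 0.0516 toStop 0.2818 yaw err tool y deg -89.8 tilt [-0.0007  0.0003] F [0.3 0.2 0.2] w 0.0341
```

```bash
python3 -m handwheel '[{"translation":[0,0.008,0.02],"angular":[0,0,0.2],"hand":0.6},{"translation":[0,0,0.025],"angular":[0,0,0],"hand":0.6},{"translation":[0,0,0.025],"angular":[0,0,0],"hand":0.6},{"translation":[0,0,0.02],"angular":[0,0,0],"hand":0.6},{"translation":[0,0,0.01],"angular":[0,0,0],"hand":0.6},{"translation":[0,0,0],"angular":[0,0,0],"hand":0.6},{"translation":[0,0,0],"angular":[0,0,0],"hand":0.6}]'; python3 st.py
```

```text
clock: 7.82
position: [0.6331, 0.0316, 0.0211]
ee_rot: [-0.0, 0.729, 0.684, -0.0]
contact_force: [0.9, 0.6, 0.5]
width: 0.0343
gripper_force: 0.0
t 7.8167 pos [0.6331 0.0316 0.0211] toRail 0.0433 toStop 0.2817 yaw err tool y deg -90.11 tilt [-0.0003  0.0001] F [0.9 0.6 0.5] w 0.0343
```

```bash
python3 -m handwheel '[{"translation":[-0.008,0,0],"angular":[0,0,0],"hand":0.6},{"translation":[-0.008,0,0],"angular":[0,0,0],"hand":0.6},{"translation":[-0.008,0,0],"angular":[0,0,0],"hand":0.6},{"translation":[-0.008,0,0],"angular":[0,0,0],"hand":0.6},{"translation":[-0.008,0,0],"angular":[0,0,0],"hand":0.6},{"translation":[-0.008,0,0],"angular":[0,0,0],"hand":0.6},{"translation":[-0.008,0,0],"angular":[0,0,0],"hand":0.6},{"translation":[-0.008,0,0],"angular":[0,0,0],"hand":0.6}]'; python3 st.py; python3 -m handwheel '[{"translation":[-0.008,0,0],"angular":[0,0,0],"hand":0.6},{"translation":[-0.008,0,0],"angular":[0,0,0],"hand":0.6},{"translation":[-0.008,0,0],"angular":[0,0,0],"hand":0.6},{"translation":[-0.008,0,0],"angular":[0,0,0],"hand":0.6},{"translation":[-0.008,0,0],"angular":[0,0,0],"hand":0.6},{"translation":[-0.008,0,0],"angular":[0,0,0],"hand":0.6},{"translation":[-0.008,0,0],"angular":[0,0,0],"hand":0.6},{"translation":[-0.006,0,0],"angular":[0,0,0],"hand":0.6},{"translation":[-0.005,0,0],"angular":[0,0,0],"hand":0.6},{"translation":[0,0,0],"angular":[0,0,0],"hand":0.6}]'; python3 st.py
```

```text
clock: 8.48
position: [0.6294, -0.0325, 0.0223]
ee_rot: [0.0, 0.73, 0.683, 0.001]
contact_force: [0.2, 4.2, 6.6]
width: 0.0338
gripper_force: 2.5
t 8.4833 pos [ 0.6294 -0.0325  0.0223] toRail 0.0429 toStop 0.2176 yaw err tool y deg -90.21 tilt [0.0019 0.0012] F [0.2 4.2 6.6] w 0.0338
clock: 9.32
position: [0.6248, -0.1004, 0.0222]
ee_rot: [0.001, 0.73, 0.683, 0.0]
contact_force: [0.8, 1.5, 4.8]
width: 0.034
gripper_force: 1.0
t 9.3167 pos [ 0.6248 -0.1004  0.0222] toRail 0.0433 toStop 0.1495 yaw err tool y deg -90.23 tilt [ 0.0014 -0.0002] F [0.8 1.5 4.8] w 0.034
```

```bash
python3 -m handwheel '[{"translation":[-0.005,0,0],"angular":[0,0,0],"hand":0.6},{"translation":[-0.004,0,0],"angular":[0,0,0],"hand":0.6},{"translation":[-0.003,0,0],"angular":[0,0,0],"hand":0.6},{"translation":[-0.002,0,0],"angular":[0,0,0],"hand":0.6},{"translation":[-0.001,0,0],"angular":[0,0,0],"hand":0.6},{"translation":[0,0,0],"angular":[0,0,0],"hand":0.6}]'; python3 st.py; python3 -m handwheel '[{"translation":[-0.001,0,0],"angular":[0,0,0],"hand":0.6},{"translation":[-0.001,0,0],"angular":[0,0,0],"hand":0.6},{"translation":[0,0,0],"angular":[0,0,0],"hand":0.6}]'; python3 st.py
```

```text
clock: 9.82
position: [0.6238, -0.1143, 0.0222]
ee_rot: [0.0, 0.73, 0.683, 0.001]
contact_force: [0.2, 4.3, 5.9]
width: 0.0341
gripper_force: 2.2
t 9.8167 pos [ 0.6238 -0.1143  0.0222] toRail 0.0435 toStop 0.1356 yaw err tool y deg -90.21 tilt [0.0012 0.0008] F [0.2 4.3 5.9] w 0.0341
clock: 10.07
position: [0.6236, -0.1157, 0.0222]
ee_rot: [-0.0, 0.73, 0.683, 0.001]
contact_force: [0.1, 5.8, 6.0]
width: 0.0342
gripper_force: 3.0
t 10.0667 pos [ 0.6236 -0.1157  0.0222] toRail 0.0436 toStop 0.1342 yaw err tool y deg -90.22 tilt [0.0012 0.0017] F [0.1 5.8 6. ] w 0.0342
```

```bash
python3 -m handwheel '[{"translation":[-0.001,0,0],"angular":[0,0,0],"hand":0.6},{"translation":[0,0,0],"angular":[0,0,0],"hand":0.6}]'; python3 -m handwheel '[{"translation":[-0.001,0,0],"angular":[0,0,0],"hand":0.6},{"translation":[0,0,0],"angular":[0,0,0],"hand":0.6}]'; python3 st.py; python3 -m handwheel '[{"translation":[-0.001,0,0],"angular":[0,0,0],"hand":0.6},{"translation":[0,0,0],"angular":[0,0,0],"hand":0.6}]'; python3 st.py
```

```text
clock: 10.23
position: [0.6236, -0.1157, 0.0222]
ee_rot: [-0.001, 0.73, 0.683, 0.002]
contact_force: [0.7, 8.3, 6.3]
width: 0.0346
gripper_force: 4.2
clock: 10.4
position: [0.6236, -0.1157, 0.0223]
ee_rot: [-0.001, 0.73, 0.683, 0.002]
contact_force: [2.0, 10.2, 6.9]
width: 0.0343
gripper_force: 5.5
t 10.4 pos [ 0.6236 -0.1157  0.0223] toRail 0.0436 toStop 0.1342 yaw err tool y deg -90.25 tilt [0.0014 0.0047] F [ 2.  10.2  6.9] w 0.0343
clock: 10.57
position: [0.6235, -0.1157, 0.0223]
ee_rot: [-0.002, 0.73, 0.683, 0.003]
contact_force: [0.8, 12.4, 7.1]
width: 0.0341
gripper_force: 6.7
t 10.5667 pos [ 0.6235 -0.1157  0.0223] toRail 0.0437 toStop 0.1342 yaw err tool y deg -90.25 tilt [0.0012 0.0063] F [ 0.8 12.4  7.1] w 0.0341
```

```bash
python3 -m handwheel '[{"translation":[0.01,0,0],"angular":[0,0,0],"hand":0.6},{"translation":[0.02,0,0],"angular":[0,0,0],"hand":0.6},{"translation":[0.005,0,-0.02],"angular":[0,0,0],"hand":0.6},{"translation":[0,0,-0.04],"angular":[0,0,0],"hand":0.6},{"translation":[0,0,-0.04],"angular":[0,0,0],"hand":0.6},{"translation":[0,0,0],"angular":[0,0,-6.92],"hand":0.6},{"translation":[0,0,0],"angular":[0,0,-6.92],"hand":0.6},{"translation":[0,0,0],"angular":[0,0,-6.92],"hand":0.6},{"translation":[0,0,0],"angular":[0,0,-6.92],"hand":0.6},{"translation":[0,0,0],"angular":[0,0,-6.92],"hand":0.6}]'; python3 -m handwheel '[{"translation":[0,0,0],"angular":[0,0,-6.92],"hand":0.6},{"translation":[0,0,0],"angular":[0,0,-6.92],"hand":0.6},{"translation":[0,0,0],"angular":[0,0,-6.92],"hand":0.6},{"translation":[0,0,0],"angular":[0,0,-6.92],"hand":0.6},{"translation":[0,0,0],"angular":[0,0,-6.92],"hand":0.6},{"translation":[0,0,0],"angular":[0,0,-6.92],"hand":0.6},{"translation":[0,0,0],"angular":[0,0,-6.92],"hand":0.6},{"translation":[0,0,0],"angular":[0,0,-6.92],"hand":0.6},{"translation":[0,0,0],"angular":[0,0,0],"hand":0.6}]'; python3 st.py
```

```text
clock: 11.4
position: [0.6247, -0.0854, 0.1209]
ee_rot: [-0.0, 0.491, 0.871, -0.001]
contact_force: [-0.3, -0.2, -0.2]
width: 0.0342
gripper_force: 0.0
clock: 12.15
position: [0.6248, -0.0853, 0.1207]
ee_rot: [-0.001, 0.032, 0.999, -0.001]
contact_force: [0.4, -0.1, -1.1]
width: 0.034
gripper_force: 0.0
t 12.15 pos [ 0.6248 -0.0853  0.1207] toRail 0.0443 toStop 0.1646 yaw err tool y deg -0.11 tilt [-0.0014 -0.0012] F [ 0.4 -0.1 -1.1] w 0.034
```

```bash
python3 -m handwheel '[{"translation":[0.022,-0.025,0],"angular":[0,0,0],"hand":0.6},{"translation":[0.022,-0.025,0],"angular":[0,0,0],"hand":0.6},{"translation":[0.022,-0.025,0],"angular":[0,0,0],"hand":0.6},{"translation":[0.022,-0.025,0],"angular":[0,0,0],"hand":0.6},{"translation":[0,0,0],"angular":[0,0,0],"hand":0.6},{"translation":[0,0,0.03],"angular":[0,0,0],"hand":0.6},{"translation":[0,0,0.03],"angular":[0,0,0],"hand":0.6},{"translation":[0,0,0.025],"angular":[0,0,0],"hand":0.6},{"translation":[0,0,0.015],"angular":[0,0,0],"hand":0.6},{"translation":[0,0,0],"angular":[0,0,0],"hand":0.6}]'; python3 st.py
```

```text
clock: 12.98
position: [0.5284, -0.1772, 0.0178]
ee_rot: [-0.004, 0.034, 0.999, 0.001]
contact_force: [-0.5, 0.5, 1.5]
width: 0.0344
gripper_force: 0.0
t 12.9833 pos [ 0.5284 -0.1772  0.0178] toRail 0.1348 toStop 0.0668 yaw err tool y deg -0.36 tilt [-0.0069  0.0029] F [-0.5  0.5  1.5] w 0.0344
```

```bash
python3 -m handwheel '[{"translation":[-0.01,0,0],"angular":[0,0,0],"hand":0.6},{"translation":[-0.008,0,0],"angular":[0,0,0],"hand":0.6},{"translation":[-0.006,0,0],"angular":[0,0,0],"hand":0.6},{"translation":[-0.004,0,0],"angular":[0,0,0],"hand":0.6},{"translation":[-0.003,0,0],"angular":[0,0,0],"hand":0.6},{"translation":[-0.002,0,0],"angular":[0,0,0],"hand":0.6},{"translation":[0,0,0],"angular":[0,0,0],"hand":0.6}]'; python3 st.py
```

```text
clock: 13.57
position: [0.5646, -0.1805, 0.0217]
ee_rot: [0.0, 0.033, 0.999, -0.0]
contact_force: [0.3, 0.7, -0.3]
width: 0.0345
gripper_force: 0.0
t 13.5667 pos [ 0.5646 -0.1805  0.0217] toRail 0.0984 toStop 0.0659 yaw err tool y deg -0.21 tilt [ 0.001  -0.0003] F [ 0.3  0.7 -0.3] w 0.0345
```

```bash
python3 -m handwheel '[{"translation":[-0.002,0,0],"angular":[0,0,0.2],"hand":0.6},{"translation":[-0.002,0,0],"angular":[0,0,0],"hand":0.6},{"translation":[-0.001,0,0],"angular":[0,0,0],"hand":0.6},{"translation":[0,0,0],"angular":[0,0,0],"hand":0.6}]'; python3 st.py; python3 -m handwheel '[{"translation":[-0.001,0,0],"angular":[0,0,0],"hand":0.6},{"translation":[-0.001,0,0],"angular":[0,0,0],"hand":0.6},{"translation":[0,0,0],"angular":[0,0,0],"hand":0.6}]'; python3 -m handwheel '[{"translation":[-0.001,0,0],"angular":[0,0,0],"hand":0.6},{"translation":[-0.001,0,0],"angular":[0,0,0],"hand":0.6},{"translation":[0,0,0],"angular":[0,0,0],"hand":0.6}]'; python3 st.py
```

```text
clock: 13.9
position: [0.5683, -0.1805, 0.0211]
ee_rot: [-0.001, 0.035, 0.999, 0.0]
contact_force: [-1.9, -0.0, -0.1]
width: 0.0342
gripper_force: 0.0
t 13.9 pos [ 0.5683 -0.1805  0.0211] toRail 0.0948 toStop 0.0661 yaw err tool y deg -0.41 tilt [-0.0015  0.0005] F [-1.9 -0.  -0.1] w 0.0342
clock: 14.15
position: [0.5689, -0.1806, 0.0209]
ee_rot: [-0.002, 0.034, 0.999, 0.0]
contact_force: [-6.2, -0.4, 2.3]
width: 0.0341
gripper_force: 0.0
clock: 14.4
position: [0.5688, -0.1802, 0.0205]
ee_rot: [-0.004, 0.034, 0.999, 0.001]
contact_force: [-9.3, 0.8, 3.3]
width: 0.034
gripper_force: 0.0
t 14.4 pos [ 0.5688 -0.1802  0.0205] toRail 0.0943 toStop 0.0664 yaw err tool y deg -0.35 tilt [-0.0084  0.0018] F [-9.3  0.8  3.3] w 0.034
```

```bash
python3 -m handwheel '[{"translation":[0.006,0,0],"angular":[0,0,0],"hand":0.6},{"translation":[0.015,0,0],"angular":[0,0,0],"hand":0.6},{"translation":[0.02,0,-0.01],"angular":[0,0,0],"hand":0.6},{"translation":[0,0,-0.04],"angular":[0,0,0],"hand":0.6},{"translation":[0,0,-0.04],"angular":[0,0,0],"hand":0.6},{"translation":[0,0,-0.04],"angular":[0,0,0],"hand":0.6},{"translation":[0.01,0.035,0],"angular":[0,0,0],"hand":0.6},{"translation":[0.01,0.038,0],"angular":[0,0,0],"hand":0.6},{"translation":[0.01,0.038,0],"angular":[0,0,0],"hand":0.6},{"translation":[0.01,0.038,0],"angular":[0,0,0],"hand":0.6}]'; python3 -m handwheel '[{"translation":[0.01,0.038,0],"angular":[0,0,0],"hand":0.6},{"translation":[0.01,0.038,0],"angular":[0,0,0],"hand":0.6},{"translation":[0.01,0.038,0],"angular":[0,0,0],"hand":0.6},{"translation":[0.01,0.038,0],"angular":[0,0,0],"hand":0.6},{"translation":[0.01,0.038,0],"angular":[0,0,0],"hand":0.6},{"translation":[0,0,0],"angular":[0,0,0],"hand":0.6}]'
python3 - <<'E'
import cv2
from rig import manip
a=manip.get_image("top")[:,:,::-1];cv2.imwrite("pics/top2.png",a);b=manip.get_image("scene")[:,:,::-1];cv2.imwrite("pics/scene2.png",b)
f=lambda i,k:cv2.resize(i,None,fx=k,fy=k,interpolation=cv2.INTER_CUBIC)
cv2.imwrite("pics/crop2.png",f(a[185:265,350:470],6))
cv2.imwrite("pics/crop3.png",f(b[140:330,180:390],3))
E
```

```text
clock: 15.23
position: [0.503, -0.0255, 0.152]
ee_rot: [0.002, 0.035, 0.999, 0.0]
contact_force: [0.2, 0.6, -0.5]
width: 0.0343
gripper_force: 0.0
clock: 15.73
position: [0.4647, 0.1728, 0.1518]
ee_rot: [0.001, 0.032, 0.999, 0.003]
contact_force: [1.1, -0.6, 0.5]
width: 0.0341
gripper_force: 0.0
```

View pics/crop2.png

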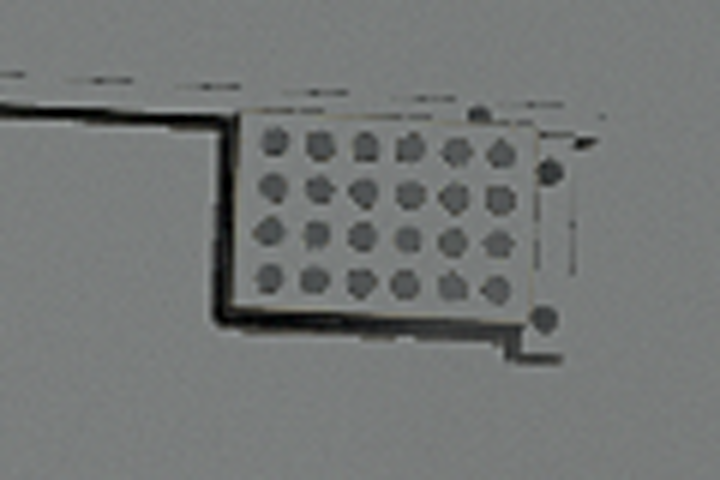

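View pics/crop3.png

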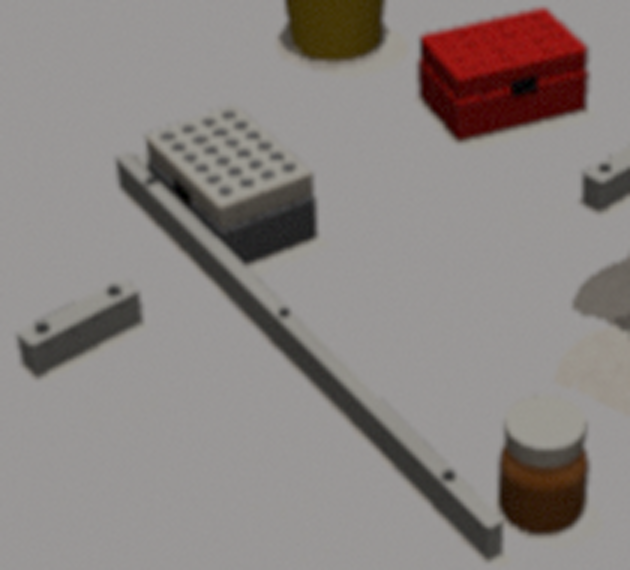

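The top crop shows the box in the corner: lid corners at about (237,112), (537,128), (526,324) and (232,306), with the stop's end poking out at (515,345). The scene view shows it upright, with the jar and red box undisturbed. I'll check the squareness numerically from the hole grid.

```bash
python3 - <<'E'
from meas import *
yaw,ex,ey,a,b,_,_=fixed()
def grid(f,x0,y0,w,h):
    g=cv2.cvtColor(cv2.imread(f),cv2.COLOR_BGR2GRAY)[y0:y0+h,x0:x0+w]
    g=cv2.resize(g,None,fx=8,fy=8,interpolation=cv2.INTER_CUBIC)
    m=cv2.inRange(g,0,int(np.median(g)-14))
    n,_,st,c=cv2.connectedComponentsWithStats(m)
    k=[i for i in range(1,n) if 400<st[i,4]<1500 and max(st[i,2:4])<48]
    W=np.array([plane("top",(c[i]+.5)/8-.5+[x0,y0],.062) for i in k])
    return W
for f,r in(("pics/top0.png",(337,252,46,33)),("pics/top2.png",(391,205,45,32))):
    W=grid(f,*r);(cx,cy),(w,h),_=rc=cv2.minAreaRect((W*1000).astype(np.float32))
    B=cv2.boxPoints(rc);e=[B[1]-B[0],B[2]-B[1]];e=max(e,key=np.linalg.norm)
    # yaw by row fits
    d=W-W.mean(0);v=d@ex;s=[]
    o=np.argsort(v);rows=np.array_split(o,4)
    for q in rows:
        if len(q)>3:s.append(-np.arctan(np.polyfit(W[q,1],W[q,0],1)[0]))
    c=W.mean(0);print(len(W),"c",c.round(4),"yaw rows",np.round(s,4),np.mean(s),"rail",yaw,"gaps",a-c@ex-.041,c@ey-b-.061)
C=np.array([(237,112),(537,128),(526,324),(232,306)])/6+[350,185]-.42
W=np.array([plane("top",c,.062) for c in C]);c=W.mean(0);d=W[0]+W[3]-W[1]-W[2]
print("corners c",c,"yaw",np.arctan2(-d[0],d[1]),"gaps",a-c@ex-.041,c@ey-b-.061)
E
```

```text
21 c [ 0.5121 -0.0605] yaw rows [-0.1427  0.0372 -0.0641 -0.056 ] -0.056412871782642385 rail -0.062081834270704364 gaps 0.11733301689683465 0.12139008623508468
22 c [ 0.6193 -0.1881] yaw rows [-0.0558 -0.0621 -0.0658 -0.1698] -0.08836854874650196 rail -0.062081834270704364 gaps 0.0024454752903850033 0.000631414049857254
corners c [ 0.62119631 -0.18733016] yaw -0.06250946168515145 gaps 0.0005706748183259905 0.001534076477867491
```

The camera yaw matches the rail to about 0.001 rad, and the gaps are within calibration. Both pushes also ended in firm contact with no further movement. The fingers are clear, so I'll hand in the job.

```bash
python3 -c "
from rig import manip
print(manip.sign_off())"
```

```text
the job is handed in; nothing more can be done
None
```

The tip box sits squarely in the corner, with a long side against the rail and an end against the stop to within about 1–2 mm (the camera calibration limit). The fingers are clear, the bystanders were never touched, and the job was handed in at about 16 s.

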